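# Pack globe lamps in deep cartons along the bench stop

### The job

Get the lamp cartons ready on the packing bench: push the three cartons, one of which already holds a lamp, back against the wooden stop, so that they make one straight row, each square against the stop. Put one of the two loose globe lamps in each empty carton, cap up: they are glass, so lower each one gently until it stands on the carton's floor before letting go, never drop or press it. Leave the tape roll and the screw jar where they are, and keep the lamp that is already packed standing in its carton.

Things in the scene. Friction and masses are not known exactly. Their poses are not given: they have to be found in the camera images.
- stop: fixed wooden stop bar on the bench, 500 mm long (along its y), 20 mm thick (along its x), 45 mm high. Origin: centre of its underside; x points away from the robot, so its face towards the cartons is at x = -10 mm. A carton square against it has its origin at x = -75 mm in this frame.
- carton_a: One of the two empty cartons: open-topped deep cardboard carton, 130 x 130 mm outside, 100 mm high, walls and floor 4 mm thick (inside 122 x 122 mm, 96 mm deep), about 0.3 kg, loose on the bench. Paper label on the side away from the stop. Origin: centre of its underside; x points through the wall that faces the stop, z up. 
- carton_b: The other empty carton, same as carton_a: open-topped deep cardboard carton, 130 x 130 mm outside, 100 mm high, walls and floor 4 mm thick (inside 122 x 122 mm, 96 mm deep), about 0.3 kg, loose on the bench. Paper label on the side away from the stop. Origin: centre of its underside; x points through the wall that faces the stop, z up. 
- carton_full: The carton that already holds a lamp; same shape as the others: open-topped deep cardboard carton, 130 x 130 mm outside, 100 mm high, walls and floor 4 mm thick (inside 122 x 122 mm, 96 mm deep), about 0.3 kg, loose on the bench. Paper label on the side away from the stop. Origin: centre of its underside; x points through the wall that faces the stop, z up. 
- lamp_a: One of the two loose lamps standing on the bench: globe lamp (light bulb): round opal-white glass globe 62 mm in diameter with a small flat (26 mm across) at the bottom on which it stands, and a grey metal screw cap on top, a plain 27 mm diameter cylinder reaching from 61 to 87 mm above the underside; 89 mm tall in all, about 60 g. Origin: centre of its underside; z points up through the cap. 
- lamp_b: The other loose lamp: globe lamp (light bulb): round opal-white glass globe 62 mm in diameter with a small flat (26 mm across) at the bottom on which it stands, and a grey metal screw cap on top, a plain 27 mm diameter cylinder reaching from 61 to 87 mm above the underside; 89 mm tall in all, about 60 g. Origin: centre of its underside; z points up through the cap. 
- lamp_packed: The lamp already standing in carton_full: globe lamp (light bulb): round opal-white glass globe 62 mm in diameter with a small flat (26 mm across) at the bottom on which it stands, and a grey metal screw cap on top, a plain 27 mm diameter cylinder reaching from 61 to 87 mm above the underside; 89 mm tall in all, about 60 g. Origin: centre of its underside; z points up through the cap. 
- tape_roll: Bystander: roll of clear parcel tape lying flat, 76 mm outside diameter, 52 mm hole, 45 mm high. Origin: centre of its underside.
- screw_jar: Bystander: small grey jar with a black lid, 54 mm in diameter, 52 mm high. Origin: centre of its underside.
Mind the look-alikes: they are no part of the job. What is shaped like the carton_full but black or red is not meant.

How it is judged:
At the end, for the whole second after the job is handed in: All three cartons upright, at most 9 mm off the stop and within 0.1 rad of square to it, within its length; one lamp standing on the floor of each carton (the packed one still in its own), caps up within 0.3 rad; all at rest (x of carton_a in the frame of stop between -0.084 and 0 m and y of carton_a in the frame of stop between -0.23 and 0.23 m and angle between the x axis of each of carton_a, carton_b, carton_full and the x axis of stop, either way round below 0.1 rad and angle between each of carton_a, carton_b, carton_full's own z axis and vertical below 0.1 rad and linear speed of each of carton_a, carton_b, carton_full below 0.02 m/s and x of carton_b in the frame of stop between -0.084 and 0 m and y of carton_b in the frame of stop between -0.23 and 0.23 m and x of carton_full in the frame of stop between -0.084 and 0 m and y of carton_full in the frame of stop between -0.23 and 0.23 m and angle between each of lamp_a, lamp_b, lamp_packed's own z axis and vertical below 0.3 rad and linear speed of each of lamp_a, lamp_b, lamp_packed below 0.03 m/s and horizontal distance between lamp_packed and carton_full below 0.048 m and height (world z) of lamp_packed below 0.02 m and (((horizontal distance between lamp_a and carton_a below 0.048 m and height (world z) of lamp_a below 0.02 m) and (horizontal distance between lamp_b and carton_b below 0.048 m and height (world z) of lamp_b below 0.02 m)) or ((horizontal distance between lamp_a and carton_b below 0.048 m and height (world z) of lamp_a below 0.02 m) and (horizontal distance between lamp_b and carton_a below 0.048 m and height (world z) of lamp_b below 0.02 m)))); the robot touches nothing.
It fails at once if a lamp was let fall (faster than 0.5 m/s out of the fingers, a drop of more than about 13 mm) ((contact force between lamp_a and the fingers below 0.02 N and linear speed of lamp_a above 0.5 m/s) or (contact force between lamp_b and the fingers below 0.02 N and linear speed of lamp_b above 0.5 m/s) or (contact force between lamp_packed and the fingers below 0.02 N and linear speed of lamp_packed above 0.5 m/s)).
It fails at once if a lamp tipped over (more than 60 degrees) (angle between any of lamp_a, lamp_b, lamp_packed's own z axis and vertical above 1.05 rad).
It fails at once if a lamp struck or was pressed against a carton with more than 20 N (contact force between any of lamp_a, lamp_b, lamp_packed and carton_a above 20 N or contact force between any of lamp_a, lamp_b, lamp_packed and carton_b above 20 N or contact force between any of lamp_a, lamp_b, lamp_packed and carton_full above 20 N).
It fails at once if the tape roll or the screw jar was moved more than 25 mm (distance of any of tape_roll, screw_jar from where it was at the start of the episode above 0.025 m).
It fails at once if a carton was tipped more than 0.5 rad (angle between any of carton_a, carton_b, carton_full's own z axis and vertical above 0.5 rad).
It also fails if it takes over 72 s, if anything falls off the work surface, if the arm or the gripper's body presses on something with over 40 N, if the wrist force passes 120 N, or if a joint passes its speed limit or range.

### The arm

A 6-joint arm with a two-finger parallel gripper is mounted at the origin on the work surface. World frame = base frame: x ahead of the robot, y to its left, z up, the work surface at z = 0. Lengths are in m, angles in rad, forces in N, time in s.
With the tool pointing down it reaches from about 0.425 to 0.95 m from the base axis. Payload 3.5 kg.
Tool frame: the origin (TCP) lies between the finger pads; the fingertips stand 14 mm ahead of it and the grasp point (between the pads) lies 5 mm behind it; z points along the fingers, y is the line along which they close (so a half turn about z gives the same grasp; the last joint's range is limited). The gripper opens to 85 mm and grips with 20 to 120 N. Pads are 22 mm wide; open, the fingers measure 114 mm over their backs; the gripper's body (76 mm by 85 mm) begins 54 mm behind the grasp point. The pads swing forward as they close: fully open they stand 13 mm farther back than shut.
Start: joints at [1, 0.286, 1.577, -0, 1.279, -0.15], TCP at [0.276, 0.616, 0.223] pointing down, gripper open.
Joint ranges: [-2.77, 2.77], [-0.9, 2.22], [0.21, 2.48], [-1.53, 4.67], [0.24, 2.81], [-2.84, 2.84]. Speed limits (rad/s): [2.79, 2.79, 3.14, 3.14, 3.14, 3.14].

### API

Orientations are given as a unit quaternion [x, y, z, w].
In Python, from plant import * gives the robot as it stands.
- The arm moves only by the tool step_arm, never from a script. Its argument "commands" is a list of rows, each an object of numbers: "gripper": the gripper's target within -1 to 1 (shut at 1, half-way at 0, fully open at -1); "x", "y", "z": the shift along the tool's x, y, z in mm; "spin": the turn about the tool's z in degrees. A call has exactly 10 rows; each row shifts and turns the commanded pose from where the row before left it, along the tool's axes as they then stand; what a row does not reach is not made up. A row lasts 1/10 s, in which the tool goes at most 50 mm and 8.59 degrees, less where a joint would pass 70% of its speed; a pose out of reach is approached as far as the arm can. A call with a gripper value outside its range is refused whole. The fingers move at their own pace and stop on an object; "force" is the grip in N (left out, the last holds). Time passes only in rows, so rows that do not move let the fingers close, or fill a call up. It gives the time, the measured TCP pose, the force, the opening and the grip force at its end, in the units of the state.
- get_state(): the state, without advancing time (a new reading comes with each control period).
- read_camera(name): name is "scene" or "top"; returns a dict with "color" (384x512x3 uint8, red, green, blue), "z_map" (384x512 float32, m along the optical axis (not along the pixel's ray), 0 where there is no reading), "fx", "fy", "cx", "cy" (pixels), "eye" and "attitude" of the camera in the world. Camera axes: x right, y up, looking along -z (the intrinsics and any distortion apply to the point x, -y, -z); pixel columns grow to the right and rows downward; lengths in m; the calibration is good to about 2 mm. A picture is of the moment at which its call begins.
- sign_off(): hands the job in; it is judged then, once.
The state is a dict: "time": time; "qpos": joint angles; "dq": joint speeds; "joint_efforts": joint torques, N m; "eef_pos": TCP position; "tcp_rot": TCP orientation; "contact_force": force on the tool from outside, world axes, zero at the start; "wrist_torque": the same for the moment, N m; "opening": opening from 0.0 (shut) to 1.0 (fully open); "finger_force": force on a finger pad.
Only numpy, scipy, OpenCV 4.12 (cv2) and the standard library are available. Lean on these libraries where they do the work, as an engineer would, in place of code of your own. Each camera call takes 0.05 s, during which the arm holds its last target. There are 200 camera calls.

## Working session

There is one attempt and no reset: what is moved stays moved. The work goes in short steps, Python scripts to look and compute and a tool call to move; the robot and the scene stay as the last step left them, time stands still between calls to the robot, and variables do not carry over. Pictures are saved under pics/ and viewed, at most 10 in all, crops included, and the job is handed in when it is done.

Besides the shell and the picture viewer there is one more tool, called after "Call:" as name(argument=value, ...), one argument or row to a line, values as JSON. step_arm: Moves the arm, as the interface text tells. Its arguments: {"type":"object","properties":{"commands":{"type":"array"},"force":{"type":"number"}},"required":["commands"]}

```bash
mkdir -p pics
cat > h.py <<'E'
from plant import *
import numpy as np, cv2
from scipy.spatial.transform import Rotation as R
def world(c):
    z=c["z_map"];h,w=z.shape;u,v=np.meshgrid(np.arange(w),np.arange(h))
    p=np.stack([(u-c["cx"])/c["fx"]*z,-(v-c["cy"])/c["fy"]*z,-z],-1)
    a=np.array(c["attitude"])
    M=R.from_quat(a).as_matrix() if a.size==4 else a
    P=p@M.T+np.array(c["eye"]); P[z==0]=np.nan
    return P
E
python3 - <<'E'
from h import *
for n in("top","scene"):
    c=read_camera(n); np.savez(f"{n}.npz",P=world(c),color=c["color"]); print(n,c["eye"],c["attitude"],c["fx"],c["cx"],c["cy"],[k for k in c])
    cv2.imwrite(f"pics/{n}0.png",cv2.resize(c["color"][...,::-1],(800,600)))
print(get_state())
E
```

```text
top [ 0.27493268 -0.02046604  1.37002051] [-0.06280531  0.05266573  0.70788832 -0.70155252] 473.8983933180789 243.0786756989123 182.2374989248736 ['color', 'z_map', 'fx', 'fy', 'cx', 'cy', 'eye', 'attitude']
scene [ 0.96657621 -0.41745965  1.12048105] [0.22735904 0.10513601 0.37946149 0.89065328] 404.6256331611585 252.5318547243851 190.4069839345747 ['color', 'z_map', 'fx', 'fy', 'cx', 'cy', 'eye', 'attitude']
{'time': 0.1, 'qpos': array([ 1.00000395e+00,  2.87134162e-01,  1.57804886e+00,  2.14352158e-05,
        1.27861398e+00, -1.49993099e-01]), 'dq': array([-8.90720333e-05, -2.43367618e-03, -3.22937376e-03, -8.39996332e-04,
       -1.64340135e-03,  6.12727392e-04]), 'joint_efforts': array([ 2.71069357e-04, -4.07297122e+01, -2.93696809e+01, -1.71072638e-04,
        3.42193249e-03,  1.33848243e-05]), 'eef_pos': array([0.27535446, 0.61560113, 0.22153758]), 'tcp_rot': array([ 2.08853645e-01,  9.77946287e-01, -1.02775044e-03, -3.98273416e-04]), 'contact_force': array([-0.16633522,  0.77286185, -1.0354404 ]), 'wrist_torque': array([ 0.04770914, -0.00190919, -0.0024003 ]), 'finger_force': 0.0, 'opening': 1.0031207136382518}
```

View pics/top0.png

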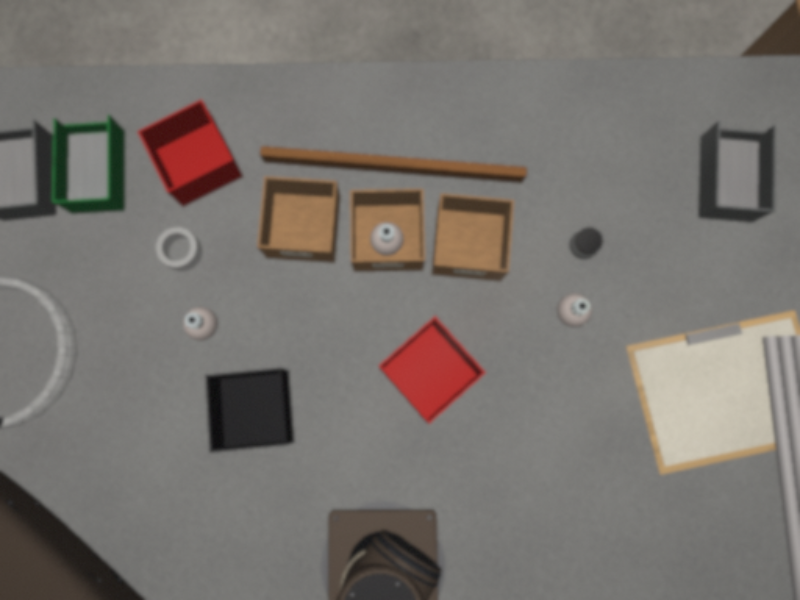

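View pics/scene0.png

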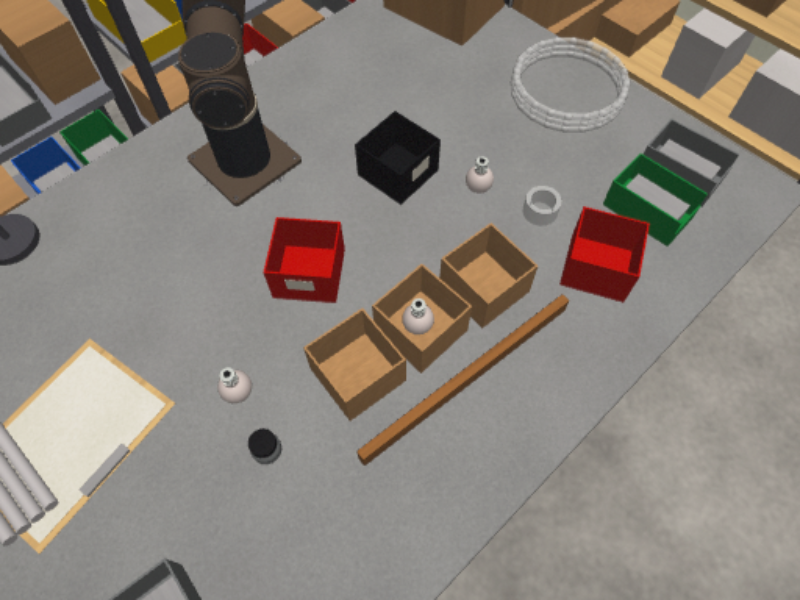

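The top picture (800x600) shows three brown cartons at (298,218), (387,230) with the packed lamp, and (473,236). The wooden stop runs from (262,153) to (525,173). The loose lamps are at (200,322) and (575,309), the tape at (177,248) and the jar at (586,243). The red boxes at (190,152) and (432,370) and the black box at (250,410) are look-alikes: same shape, wrong colour, so only the brown ones are meant. I'll measure the scene and make one crop to confirm.

```bash
cat > m.py <<'E'
from h import *
import sys
def measure(A,B):
    out={}
    P=np.concatenate([A[0].reshape(-1,3),B[0].reshape(-1,3)]);C=np.concatenate([A[1].reshape(-1,3),B[1].reshape(-1,3)]).astype(int)
    ok=~np.isnan(P[:,0]);P=P[ok];C=C[ok]
    hsv=cv2.cvtColor(C.astype(np.uint8)[None],cv2.COLOR_RGB2HSV)[0].astype(int)
    brown=(hsv[:,0]>5)&(hsv[:,0]<25)&(hsv[:,1]>70)
    def comps(m,res=.004,minn=25):
        g=np.zeros((350,500),np.uint8);ij=np.round((P[m][:,:2]-[0,-1])/res).astype(int)
        k=(ij>=0).all(1)&(ij[:,0]<350)&(ij[:,1]<500);Q=P[m][k];ij=ij[k];g[ij[:,0],ij[:,1]]=1
        n,l=cv2.connectedComponents(cv2.dilate(g,np.ones((3,3))));L=l[ij[:,0],ij[:,1]]
        return [Q[L==i] for i in range(1,n) if (L==i).sum()>=minn]
    reg=(P[:,0]>.2)&(P[:,0]<.95)&(abs(P[:,1])<.5)
    for nm,m in(("rim",brown&reg&(abs(P[:,2]-.098)<.006)),("stop",brown&reg&(P[:,0]>.6)&(abs(P[:,2]-.045)<.006))):
        for q in comps(m):
            r=cv2.minAreaRect((q[:,:2]*1000).astype(np.float32));print(nm,len(q),np.round(r[0],1),np.round(r[1],1),round(r[2],1),"z",q[:,2].mean().round(4))
    white=(hsv[:,1]<60)&(hsv[:,2]>110)
    for q in comps(reg&(P[:,2]>.079)&(P[:,2]<.097)&~brown&(hsv[:,1]<90),minn=8):
        print("cap",len(q),np.round(1000*(q[:,:2].min(0)+q[:,:2].max(0))/2,1),np.round(1000*np.ptp(q[:,:2],axis=0)),q[:,2].max())
    for q in comps(reg&(P[:,2]>.03)&(P[:,2]<.056)&(hsv[:,1]<90)):
        print("low",len(q),np.round(1000*(q[:,:2].min(0)+q[:,:2].max(0))/2,1),np.round(1000*np.ptp(q[:,:2],axis=0)),q[:,2].max())
if __name__=="__main__":
    if len(sys.argv)>1:
        a=[(world(c),c["color"]) for c in (read_camera("top"),read_camera("scene"))]
    else: a=[(np.load(n+".npz")["P"],np.load(n+".npz")["color"]) for n in("top","scene")]
    measure(*a)
E
python3 m.py
python3 -c "
import numpy as np,cv2
c=np.load('top.npz')['color'][80:225,90:410,::-1]
cv2.imwrite('pics/crop.png',cv2.resize(c,(800,362),interpolation=cv2.INTER_CUBIC))"
```

```text
rim 671 [ 577.4 -167. ] [132.  132.7] 83.5 z 0.0992
rim 622 [592.1 -14. ] [132.9 133. ] 0.6 z 0.0988
rim 692 [614.3 143.8] [134.1 133. ] 85.5 z 0.0986
stop 118 [ 638.6 -177.1] [132.6  32.7] 70.3 z 0.0448
stop 180 [640.2 141.3] [132.   83.3] 87.4 z 0.0453
stop 117 [652.5 -23.8] [140.8  51.6] 67.6 z 0.045
stop 2310 [727.7 -25.8] [499.  24.] 84.5 z 0.0453
cap 583 [274.2 227.9] [143. 144.] 0.09698587363525224
cap 135 [429.3 327.4] [28. 31.] 0.09606689471136431
cap 167 [ 446.4 -353. ] [28. 28.] 0.0952965753213928
cap 16 [ 511.7 -161.3] [ 6. 53.] 0.0892167403234374
cap 15 [526.5 -22.3] [ 1. 39.] 0.09018808045897186
cap 15 [548.  150.3] [ 3. 45.] 0.09227514587463825
cap 163 [581.9 -13.9] [29. 29.] 0.096916802571553
cap 36 [712.2 491.3] [122.   8.] 0.08481632673752215
low 624 [275.7 227.9] [141. 145.] 0.05579976666512798
low 29 [ 381.5 -137.7] [37. 33.] 0.05536895072896364
low 410 [429.9 324.4] [62. 59.] 0.05596801320008882
low 474 [ 446.6 -352.4] [62. 61.] 0.05594584685794146
low 53 [ 509.4 -179.2] [12. 97.] 0.054398577025874806
low 26 [526.6 -13.5] [ 2. 63.] 0.055758561951646524
low 624 [569.  372.8] [77. 79.] 0.052523909665672
low 44 [608.8  82.7] [130.  21.] 0.055900335075638186
low 482 [ 571.9 -381.9] [50. 49.] 0.05596155151308824
low 363 [582.  -15.5] [62. 61.] 0.055977331431125155
low 34 [548.4 148.5] [ 5. 57.] 0.05528888583404257
```

View pics/crop.png

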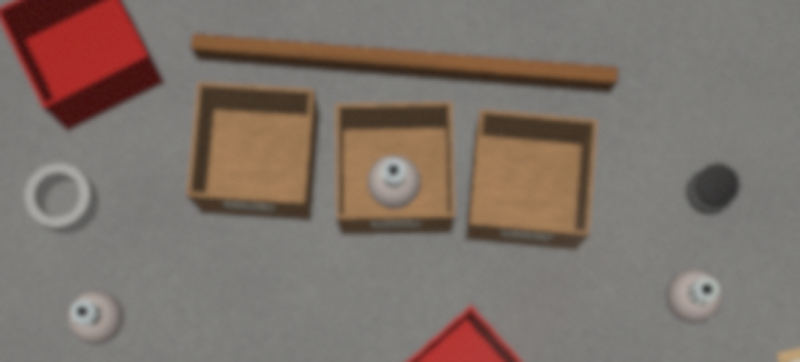

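The crop confirms it: three brown cartons, with the packed lamp in the middle one, and loose globe lamps at crop (95,315) and (695,295). The stop has a yaw of about -5.5°. I'll start the first move by squaring the tool to the stop, then head for the left carton.

Call:
step_arm(
  commands=[
    {"gripper":-1,"spin":-6.2},
    {"gripper":-1,"spin":-6.2},
    {"gripper":-1,"spin":-6.2},
    {"gripper":-1,"x":-25,"y":-40},
    {"gripper":-1,"x":-25,"y":-40},
    {"gripper":-1,"x":-25,"y":-40},
    {"gripper":-1,"x":-25,"y":-40},
    {"gripper":-1,"x":-25,"y":-40},
    {"gripper":-1,"x":-25,"y":-40},
    {"gripper":-1,"x":-25,"y":-40},
  ],
  force=30,
)

```text
invalid input
```

```bash
cat > s.py <<'E'
from h import *
def sf(p): d=np.array(p[:2])*1000-[727.7,-25.8]; return np.array([d[0]*.9954-d[1]*.0958,d[0]*.0958+d[1]*.9954])
if __name__=="__main__":
    s=get_state(); M=R.from_quat(s["tcp_rot"]).as_matrix()
    print("t",round(s["time"],2),"stop-frame",sf(s["eef_pos"]).round(1),"z",round(s["eef_pos"][2]*1000,1),"ytool yaw",np.degrees(np.arctan2(-M[0,1],M[1,1])).round(2),"tilt",M[:,2].round(3),"F",s["contact_force"].round(1),"q6",s["qpos"][5].round(2))
E
python3 s.py
python3 - <<'E'
from s import *
for n in("top","scene"):
    d=np.load(n+".npz");P=d["P"].reshape(-1,3);c=d["color"].reshape(-1,3).astype(int)
    m=(c[:,0]>2*c[:,1])&(c[:,0]>2*c[:,2])&(c[:,0]>70)&(P[:,1]<.1)&(P[:,0]>.2)&(P[:,0]<.6)&(abs(P[:,1])<.3)&(P[:,2]>.02)
    q=P[m];q_s=np.array([sf(p) for p in q]);print("red",q_s.min(0),q_s.max(0),q[:,2].max())
E
```

```text
t 0.1 stop-frame [-511.7  595.1] z 221.5 ytool yaw -24.11 tilt [-0.001 -0.002 -1.   ] F [-0.2  0.8 -1. ] q6 -0.15
red [-468.19598354 -188.29343284] [-295.22128332  -12.72601641] 0.10955181278289006
red [-470.40109511 -190.64805867] [-287.47234539   -9.05133371] 0.10533709563312521
```

Call:
step_arm(
  commands=[
    {"gripper":-1,"x":0,"y":0,"z":0,"spin":-6.2},
    {"gripper":-1,"x":0,"y":0,"z":0,"spin":-6.2},
    {"gripper":-1,"x":0,"y":0,"z":0,"spin":-6.2},
    {"gripper":-1,"x":-25,"y":-40,"z":0,"spin":0},
    {"gripper":-1,"x":-25,"y":-40,"z":0,"spin":0},
    {"gripper":-1,"x":-25,"y":-40,"z":0,"spin":0},
    {"gripper":-1,"x":-25,"y":-40,"z":0,"spin":0},
    {"gripper":-1,"x":-25,"y":-40,"z":0,"spin":0},
    {"gripper":-1,"x":-25,"y":-40,"z":0,"spin":0},
    {"gripper":-1,"x":-25,"y":-40,"z":0,"spin":0},
  ],
  force=30,
)

```text
time: 1.1
eef_pos: [0.4232, 0.3187, 0.2224]
tcp_rot: [0.048, 0.999, -0.0, -0.0]
contact_force: [0.9, 0.1, 0.4]
opening: 0.995
finger_force: 0.0
```

```bash
python3 s.py
```

```text
t 1.1 stop-frame [-336.1  313.8] z 222.4 ytool yaw -5.49 tilt [-0. -0. -1.] F [0.9 0.1 0.4] q6 -1.02
```

Call:
step_arm(
  commands=[
    {"gripper":-1,"x":-20,"y":-31,"z":0,"spin":0},
    {"gripper":-1,"x":-20,"y":-31,"z":0,"spin":0},
    {"gripper":-1,"x":-20,"y":-31,"z":0,"spin":0},
    {"gripper":-1,"x":-20,"y":-31,"z":0,"spin":0},
    {"gripper":-1,"x":-20,"y":-31,"z":0,"spin":0},
    {"gripper":-1,"x":0,"y":0,"z":40,"spin":0},
    {"gripper":-1,"x":0,"y":0,"z":40,"spin":0},
    {"gripper":-1,"x":0,"y":0,"z":40,"spin":0},
    {"gripper":-1,"x":0,"y":0,"z":40,"spin":0},
    {"gripper":-1,"x":0,"y":0,"z":10,"spin":0},
  ],
)

```text
time: 2.1
eef_pos: [0.5032, 0.1561, 0.0475]
tcp_rot: [0.048, 0.999, -0.001, -0.005]
contact_force: [-0.7, -0.1, -0.2]
opening: 0.999
finger_force: 0.0
```

```bash
python3 s.py
```

```text
t 2.1 stop-frame [-240.8  159.6] z 47.5 ytool yaw -5.52 tilt [-0.011 -0.001 -1.   ] F [-0.7 -0.1 -0.2] q6 -1.37
```

Call:
step_arm(
  commands=[
    {"gripper":-1,"x":-4,"y":0,"z":-3,"spin":0},
    {"gripper":-1,"x":-8,"y":0,"z":0,"spin":0},
    {"gripper":-1,"x":-10,"y":0,"z":0,"spin":0},
    {"gripper":-1,"x":-10,"y":0,"z":0,"spin":0},
    {"gripper":-1,"x":-10,"y":0,"z":0,"spin":0},
    {"gripper":-1,"x":-10,"y":0,"z":0,"spin":0},
    {"gripper":-1,"x":-10,"y":0,"z":0,"spin":0},
    {"gripper":-1,"x":-10,"y":0,"z":0,"spin":0},
    {"gripper":-1,"x":-6,"y":0,"z":0,"spin":0},
    {"gripper":-1,"x":-4,"y":0,"z":0,"spin":0},
  ],
)

```text
time: 3.1
eef_pos: [0.5898, 0.1487, 0.0556]
tcp_rot: [0.048, 0.999, -0.0, -0.0]
contact_force: [-3.3, 0.1, 1.2]
opening: 0.998
finger_force: 1.4
```

```bash
python3 s.py; python3 m.py 1 | grep -E "rim|stop"
```

```text
t 3.1 stop-frame [-154.   160.5] z 55.6 ytool yaw -5.52 tilt [-0.001 -0.    -1.   ] F [-3.3  0.1  1.2] q6 -1.39
rim 671 [ 576.3 -167.4] [132.  134.6] 83.4 z 0.0989
rim 629 [591.8 -14.3] [133.1 132.1] 0.5 z 0.0988
rim 566 [663.8 137.7] [134.5 135.6] 84.1 z 0.0986
stop 121 [ 639.2 -177.8] [133.4  33.1] 69.4 z 0.0451
stop 2310 [663.6 -19.4] [499.9 152.3] 84.4 z 0.0453
stop 127 [652.9 -23.8] [139.4  51.3] 67.8 z 0.0449
```

Call:
step_arm(
  commands=[
    {"gripper":-1,"x":-3,"y":0,"z":0,"spin":0},
    {"gripper":-1,"x":-3,"y":0,"z":0,"spin":0},
    {"gripper":-1,"x":0,"y":0,"z":0,"spin":0},
    {"gripper":-1,"x":26,"y":0,"z":0,"spin":0},
    {"gripper":-1,"x":27,"y":0,"z":0,"spin":0},
    {"gripper":-1,"x":27,"y":0,"z":0,"spin":0},
    {"gripper":-1,"x":0,"y":-40,"z":0,"spin":0},
    {"gripper":-1,"x":0,"y":-40,"z":0,"spin":0},
    {"gripper":-1,"x":0,"y":-40,"z":0,"spin":0},
    {"gripper":-1,"x":0,"y":-40,"z":0,"spin":0},
  ],
)

```text
time: 4.2
eef_pos: [0.5007, -0.0048, 0.0563]
tcp_rot: [0.048, 0.999, -0.0, 0.001]
contact_force: [0.3, -0.6, -0.1]
opening: 1.0
finger_force: 0.0
```

```bash
python3 s.py; python3 m.py 1 | grep -E "rim|stop"
```

```text
t 4.2 stop-frame [-228.    -0.8] z 56.3 ytool yaw -5.46 tilt [ 0.003 -0.001 -1.   ] F [ 0.3 -0.6 -0.1] q6 -1.69
rim 661 [ 577.  -167.1] [131.9 132.3] 83.9 z 0.099
rim 506 [592.4 -14.2] [132.1 132.9] 0.1 z 0.0986
rim 704 [668.8 137.1] [134.6 132.8] 84.5 z 0.0987
stop 2311 [663.5 -19.6] [499.5 152.8] 84.5 z 0.0453
stop 120 [ 639.1 -176.9] [132.6  27.8] 72.4 z 0.0452
stop 124 [652.7 -23. ] [141.7  49.9] 68.1 z 0.0448
```

Call:
step_arm(
  commands=[
    {"gripper":-1,"x":-2,"y":0,"z":0,"spin":0},
    {"gripper":-1,"x":-3,"y":0,"z":0,"spin":0},
    {"gripper":-1,"x":-4,"y":0,"z":0,"spin":0},
    {"gripper":-1,"x":-4,"y":0,"z":0,"spin":0},
    {"gripper":-1,"x":-4,"y":0,"z":0,"spin":0},
    {"gripper":-1,"x":-4,"y":0,"z":0,"spin":0},
    {"gripper":-1,"x":-4,"y":0,"z":0,"spin":0},
    {"gripper":-1,"x":-4,"y":0,"z":0,"spin":0},
    {"gripper":-1,"x":-4,"y":0,"z":0,"spin":0},
    {"gripper":-1,"x":-4,"y":0,"z":0,"spin":0},
  ],
)

```text
time: 5.3
eef_pos: [0.5372, -0.007, 0.0556]
tcp_rot: [0.048, 0.999, -0.0, -0.0]
contact_force: [-2.7, -0.1, -0.3]
opening: 1.001
finger_force: 1.1
```

```bash
python3 s.py; python3 m.py 1 | grep -E "rim|cap"
```

```text
t 5.3 stop-frame [-191.4    0.4] z 55.6 ytool yaw -5.53 tilt [-0.001 -0.    -1.   ] F [-2.7 -0.1 -0.3] q6 -1.68
rim 1194 [594.7 -95.7] [278.7 151.7] 83.3 z 0.0989
rim 707 [668.5 137.8] [135.6 132.7] 84.7 z 0.0988
cap 260 [271.1 248. ] [136. 108.] 0.09691358166612218
cap 66 [319.2 172. ] [53. 17.] 0.09645040510053726
cap 139 [429.3 326.8] [30. 30.] 0.09436689128947351
cap 167 [ 446.  -353.2] [27. 29.] 0.09508984421146494
cap 14 [ 511.9 -157.4] [ 6. 44.] 0.09346248217301145
cap 9 [538.3  35. ] [11.  2.] 0.09491420269293416
cap 79 [603.6 -22.5] [27. 27.] 0.09585130593918834
cap 8 [604.5 158.8] [ 3. 16.] 0.08649095700378528
cap 30 [711.3 490.5] [119.   8.] 0.08988821304008021
```

Call:
step_arm(
  commands=[
    {"gripper":-1,"x":-3,"y":0,"z":0,"spin":0},
    {"gripper":-1,"x":-4,"y":0,"z":0,"spin":0},
    {"gripper":-1,"x":-4,"y":0,"z":0,"spin":0},
    {"gripper":-1,"x":-4,"y":0,"z":0,"spin":0},
    {"gripper":-1,"x":-5,"y":0,"z":0,"spin":0},
    {"gripper":-1,"x":-5,"y":0,"z":0,"spin":0},
    {"gripper":-1,"x":-5,"y":0,"z":0,"spin":0},
    {"gripper":-1,"x":-4,"y":0,"z":0,"spin":0},
    {"gripper":-1,"x":-3,"y":0,"z":0,"spin":0},
    {"gripper":-1,"x":-2,"y":0,"z":0,"spin":0},
  ],
)

```text
time: 6.4
eef_pos: [0.5762, -0.0106, 0.0559]
tcp_rot: [0.048, 0.999, -0.0, -0.0]
contact_force: [-3.8, -0.2, 2.3]
opening: 0.999
finger_force: 1.8
```

Call:
step_arm(
  commands=[
    {"gripper":-1,"x":-1,"y":0,"z":0,"spin":0},
    {"gripper":-1,"x":-1,"y":0,"z":0,"spin":0},
    {"gripper":-1,"x":0,"y":0,"z":0,"spin":0},
    {"gripper":-1,"x":16,"y":0,"z":0,"spin":0},
    {"gripper":-1,"x":30,"y":0,"z":0,"spin":0},
    {"gripper":-1,"x":30,"y":0,"z":0,"spin":0},
    {"gripper":-1,"x":0,"y":-40,"z":0,"spin":0},
    {"gripper":-1,"x":0,"y":-40,"z":0,"spin":0},
    {"gripper":-1,"x":0,"y":-40,"z":0,"spin":0},
    {"gripper":-1,"x":0,"y":-35,"z":0,"spin":0},
  ],
)

```text
time: 7.4
eef_pos: [0.4883, -0.1601, 0.0565]
tcp_rot: [0.048, 0.999, -0.001, 0.002]
contact_force: [0.5, 0.3, 0.5]
opening: 1.001
finger_force: 0.0
```

```bash
python3 s.py; python3 m.py 1 | grep -E "rim|cap"
```

```text
t 7.4 stop-frame [-225.5 -156.6] z 56.5 ytool yaw -5.52 tilt [ 0.004 -0.002 -1.   ] F [0.5 0.3 0.5] q6 -1.99
rim 1231 [615.1 -96.8] [279.6 191.6] 83.6 z 0.099
rim 711 [668.5 137.4] [134.2 133.3] 84.9 z 0.0987
cap 552 [274.8 227. ] [139. 143.] 0.09691625837582452
cap 140 [429.5 326.7] [29. 28.] 0.0948317344514924
cap 166 [ 447.  -353.2] [30. 29.] 0.09508898592175363
cap 14 [ 491.9 -217. ] [30. 15.] 0.09569910951634064
cap 15 [ 494.2 -116.8] [20. 12.] 0.09593694911257389
cap 20 [586.8 -21.5] [ 6. 47.] 0.09397537146714985
cap 16 [602.2 139.4] [ 7. 50.] 0.09069022508336655
cap 156 [642.4 -26.8] [30. 27.] 0.09682572450082505
cap 33 [711.3 493.4] [121.  12.] 0.08567505005622467
```

Call:
step_arm(
  commands=[
    {"gripper":-1,"x":-3,"y":0,"z":0,"spin":0},
    {"gripper":-1,"x":-6,"y":0,"z":0,"spin":0},
    {"gripper":-1,"x":-9,"y":0,"z":0,"spin":0},
    {"gripper":-1,"x":-10,"y":0,"z":0,"spin":0},
    {"gripper":-1,"x":-10,"y":0,"z":0,"spin":0},
    {"gripper":-1,"x":-10,"y":0,"z":0,"spin":0},
    {"gripper":-1,"x":-10,"y":0,"z":0,"spin":0},
    {"gripper":-1,"x":-8,"y":0,"z":0,"spin":0},
    {"gripper":-1,"x":-5,"y":0,"z":0,"spin":0},
    {"gripper":-1,"x":-3,"y":0,"z":0,"spin":0},
  ],
)

```text
time: 8.5
eef_pos: [0.5614, -0.165, 0.0557]
tcp_rot: [0.048, 0.999, -0.0, -0.0]
contact_force: [-2.9, 1.0, 0.4]
opening: 1.0
finger_force: 1.0
```

```bash
python3 s.py
```

```text
t 8.5 stop-frame [-152.2 -154.5] z 55.7 ytool yaw -5.5 tilt [-0. -0. -1.] F [-2.9  1.   0.4] q6 -1.93
```

Call:
step_arm(
  commands=[
    {"gripper":-1,"x":-1,"y":0,"z":0,"spin":0},
    {"gripper":-1,"x":-2,"y":0,"z":0,"spin":0},
    {"gripper":-1,"x":0,"y":0,"z":0,"spin":0},
    {"gripper":-1,"x":20,"y":0,"z":0,"spin":0},
    {"gripper":-1,"x":40,"y":0,"z":0,"spin":0},
    {"gripper":-1,"x":0,"y":0,"z":-40,"spin":0},
    {"gripper":-1,"x":0,"y":-10,"z":-40,"spin":0},
    {"gripper":-1,"x":0,"y":-20,"z":-40,"spin":0},
    {"gripper":-1,"x":15,"y":-40,"z":0,"spin":0},
    {"gripper":-1,"x":15,"y":-40,"z":0,"spin":0},
  ],
)

```text
time: 9.5
eef_pos: [0.4651, -0.2678, 0.179]
tcp_rot: [0.047, 0.999, -0.002, 0.003]
contact_force: [0.4, -0.4, -0.9]
opening: 1.001
finger_force: 0.0
```

```bash
python3 s.py; python3 m.py 1 | grep -E "rim|cap|stop|low"
```

```text
t 9.5 stop-frame [-238.2 -266. ] z 179.0 ytool yaw -5.41 tilt [ 0.006 -0.005 -1.   ] F [ 0.4 -0.4 -0.9] q6 -2.19
rim 1370 [ 645.3 -101.5] [280.2 133.2] 84.4 z 0.0991
rim 705 [668.8 137.3] [134.1 133.2] 84.5 z 0.0985
stop 2055 [664.2 -19. ] [500.3 152.8] 84.7 z 0.0449
cap 564 [273.7 227.5] [143. 144.] 0.09699975283206652
cap 133 [429.2 326.6] [28. 29.] 0.0958979879943147
cap 83 [ 447.3 -352.1] [28. 26.] 0.0924334076026776
cap 19 [ 573.1 -168.2] [ 6. 52.] 0.0908766518123596
cap 14 [587.3 -21.4] [ 5. 47.] 0.09463363139154901
cap 15 [603.2 142. ] [ 6. 44.] 0.09069737273682632
cap 156 [642.4 -27.1] [30. 26.] 0.0967840899958814
cap 39 [713.2 493.9] [124.  12.] 0.08625895123208549
low 629 [275.4 227.9] [140. 144.] 0.055980180516695954
low 402 [429.6 326.7] [63. 64.] 0.05583376675044538
low 240 [ 451.6 -352.1] [51. 59.] 0.055888830040706994
low 624 [569.5 372.3] [78. 79.] 0.05566908603427101
low 271 [ 571.4 -380.8] [50. 46.] 0.055860828629531456
low 38 [ 573.6 -169. ] [ 6. 59.] 0.05589749940772659
low 37 [587.6 -21.4] [ 8. 55.] 0.052085149032965905
low 40 [654.4  72.2] [115.  13.] 0.05560217469030149
low 39 [603.8 143.3] [ 6. 58.] 0.05597311297863694
low 369 [642.4 -26.5] [62. 59.] 0.05596411351346098
```

Call:
step_arm(
  commands=[
    {"gripper":-1,"x":3,"y":-28,"z":0,"spin":0},
    {"gripper":-1,"x":3,"y":-28,"z":0,"spin":0},
    {"gripper":-1,"x":1,"y":-28,"z":0,"spin":0},
    {"gripper":-1,"x":0,"y":0,"z":15,"spin":0},
    {"gripper":-1,"x":0,"y":0,"z":20,"spin":0},
    {"gripper":-1,"x":0,"y":0,"z":15,"spin":0},
    {"gripper":-1,"x":0,"y":0,"z":0,"spin":0},
    {"gripper":-1,"x":0,"y":0,"z":0,"spin":0},
    {"gripper":-1,"x":0,"y":0,"z":0,"spin":0},
    {"gripper":-1,"x":0,"y":0,"z":0,"spin":0},
  ],
)

```text
time: 10.6
eef_pos: [0.4495, -0.3493, 0.1271]
tcp_rot: [0.048, 0.999, -0.001, 0.001]
contact_force: [-0.1, -0.1, -0.2]
opening: 1.0
finger_force: 0.0
```

```bash
python3 s.py
```

```text
t 10.6 stop-frame [-245.9 -348.7] z 127.1 ytool yaw -5.49 tilt [ 0.002 -0.002 -1.   ] F [-0.1 -0.1 -0.2] q6 -2.31
```

Call:
step_arm(
  commands=[
    {"gripper":-1,"x":2.5,"y":-4,"z":0,"spin":0},
    {"gripper":-1,"x":0,"y":0,"z":8,"spin":0},
    {"gripper":-1,"x":0,"y":0,"z":12,"spin":0},
    {"gripper":-1,"x":0,"y":0,"z":12,"spin":0},
    {"gripper":-1,"x":0,"y":0,"z":12,"spin":0},
    {"gripper":-1,"x":0,"y":0,"z":6,"spin":0},
    {"gripper":-1,"x":0,"y":0,"z":3,"spin":0},
    {"gripper":-1,"x":0,"y":0,"z":0,"spin":0},
    {"gripper":-1,"x":0,"y":0,"z":0,"spin":0},
    {"gripper":-1,"x":0,"y":0,"z":0,"spin":0},
  ],
  force=20,
)

```text
time: 11.6
eef_pos: [0.4463, -0.3531, 0.0735]
tcp_rot: [0.048, 0.999, -0.0, 0.0]
contact_force: [-0.2, -0.3, 0.6]
opening: 1.0
finger_force: 0.0
```

```bash
python3 s.py; python3 m.py 1 | grep -E "cap|low" | grep -E "4[45][0-9].[0-9] *-3"
```

```text
t 11.6 stop-frame [-248.7 -352.8] z 73.5 ytool yaw -5.51 tilt [ 0.001 -0.001 -1.   ] F [-0.2 -0.3  0.6] q6 -2.32
cap 81 [ 446.5 -352.1] [28. 26.] 0.09302956047190736
low 240 [ 451.5 -352. ] [49. 59.] 0.0558547300422485
```

Aligned with the lamp. Now I'll close the fingers in stages.

Call:
step_arm(
  commands=[
    {"gripper":-0.5,"x":0,"y":0,"z":0,"spin":0},
    {"gripper":0,"x":0,"y":0,"z":0,"spin":0},
    {"gripper":0.2,"x":0,"y":0,"z":0,"spin":0},
    {"gripper":0.3,"x":0,"y":0,"z":0,"spin":0},
    {"gripper":0.4,"x":0,"y":0,"z":0,"spin":0},
    {"gripper":0.6,"x":0,"y":0,"z":0,"spin":0},
    {"gripper":1,"x":0,"y":0,"z":0,"spin":0},
    {"gripper":1,"x":0,"y":0,"z":0,"spin":0},
    {"gripper":1,"x":0,"y":0,"z":0,"spin":0},
    {"gripper":1,"x":0,"y":0,"z":0,"spin":0},
  ],
  force=25,
)

```text
time: 12.7
eef_pos: [0.4461, -0.3528, 0.073]
tcp_rot: [0.048, 0.999, -0.0, 0.0]
contact_force: [-0.4, -0.2, 1.2]
opening: 0.298
finger_force: 24.6
```

```bash
python3 s.py
```

```text
t 12.7 stop-frame [-249.  -352.4] z 73.0 ytool yaw -5.51 tilt [ 0. -0. -1.] F [-0.4 -0.2  1.2] q6 -2.32
```

Call:
step_arm(
  commands=[
    {"gripper":1,"x":0,"y":0,"z":-8,"spin":0},
    {"gripper":1,"x":0,"y":0,"z":-20,"spin":0},
    {"gripper":1,"x":0,"y":0,"z":-30,"spin":0},
    {"gripper":1,"x":0,"y":0,"z":-30,"spin":0},
    {"gripper":1,"x":0,"y":0,"z":-25,"spin":0},
    {"gripper":1,"x":0,"y":0,"z":-12,"spin":0},
    {"gripper":1,"x":-10,"y":10,"z":0,"spin":0},
    {"gripper":1,"x":-20,"y":20,"z":0,"spin":0},
    {"gripper":1,"x":-25,"y":30,"z":0,"spin":0},
    {"gripper":1,"x":-25,"y":30,"z":0,"spin":0},
  ],
)

```text
time: 13.7
eef_pos: [0.5345, -0.2688, 0.1954]
tcp_rot: [0.049, 0.999, 0.001, -0.001]
contact_force: [-0.3, -0.5, -0.2]
opening: 0.297
finger_force: 24.6
```

Call:
step_arm(
  commands=[
    {"gripper":1,"x":-25,"y":30,"z":0,"spin":0},
    {"gripper":1,"x":-25,"y":30,"z":0,"spin":0},
    {"gripper":1,"x":-20,"y":20,"z":0,"spin":0},
    {"gripper":1,"x":-16,"y":14,"z":0,"spin":0},
    {"gripper":1,"x":-8,"y":8,"z":0,"spin":0},
    {"gripper":1,"x":0,"y":2,"z":0,"spin":0},
    {"gripper":1,"x":0,"y":0,"z":0,"spin":0},
    {"gripper":1,"x":0,"y":0,"z":0,"spin":0},
    {"gripper":1,"x":0,"y":0,"z":0,"spin":0},
    {"gripper":1,"x":0,"y":0,"z":0,"spin":0},
  ],
)

```text
time: 14.7
eef_pos: [0.6374, -0.177, 0.1981]
tcp_rot: [0.049, 0.999, -0.0, 0.0]
contact_force: [0.6, -0.2, -1.0]
opening: 0.291
finger_force: 24.6
```

```bash
python3 s.py
python3 - <<'E'
from h import *
c=read_camera("scene");cv2.imwrite("pics/carry1.png",cv2.resize(c["color"][...,::-1][120:320,130:430],(750,500)))
E
```

```text
t 14.7 stop-frame [ -75.4 -159.2] z 198.1 ytool yaw -5.58 tilt [ 0. -0. -1.] F [ 0.6 -0.2 -1. ] q6 -1.9
```

View pics/carry1.png

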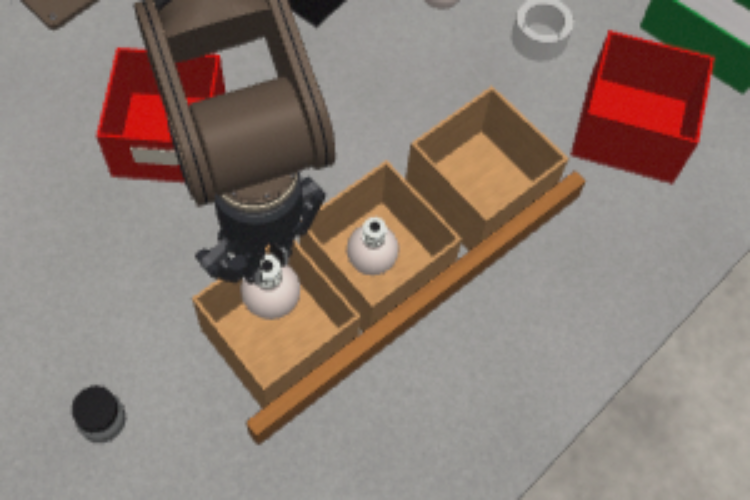

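The picture shows the lamp hanging upright at (270,290) over the right carton and the packed lamp still standing at (372,248). The cartons are in a row against the stop. Lowering to 4 mm above the floor.

Call:
step_arm(
  commands=[
    {"gripper":1,"x":0,"y":0,"z":8,"spin":0},
    {"gripper":1,"x":0,"y":0,"z":14,"spin":0},
    {"gripper":1,"x":0,"y":0,"z":16,"spin":0},
    {"gripper":1,"x":0,"y":0,"z":16,"spin":0},
    {"gripper":1,"x":0,"y":0,"z":16,"spin":0},
    {"gripper":1,"x":0,"y":0,"z":16,"spin":0},
    {"gripper":1,"x":0,"y":0,"z":14,"spin":0},
    {"gripper":1,"x":0,"y":0,"z":9,"spin":0},
    {"gripper":1,"x":0,"y":0,"z":5,"spin":0},
    {"gripper":1,"x":0,"y":0,"z":2,"spin":0},
  ],
)

```text
time: 15.75
eef_pos: [0.6378, -0.1763, 0.0813]
tcp_rot: [0.048, 0.999, 0.0, -0.0]
contact_force: [-0.9, 0.7, -0.5]
opening: 0.296
finger_force: 24.6
```

```bash
sleep 0; python3 s.py; python3 s.py
```

```text
t 15.75 stop-frame [ -75.1 -158.4] z 81.3 ytool yaw -5.51 tilt [-0.  0. -1.] F [-0.9  0.7 -0.5] q6 -1.9
t 15.75 stop-frame [ -75.1 -158.4] z 81.3 ytool yaw -5.51 tilt [-0.  0. -1.] F [-0.9  0.7 -0.5] q6 -1.9
```

Call:
step_arm(
  commands=[
    {"gripper":1,"x":0,"y":0,"z":1,"spin":0},
    {"gripper":1,"x":0,"y":0,"z":0,"spin":0},
    {"gripper":1,"x":0,"y":0,"z":1,"spin":0},
    {"gripper":1,"x":0,"y":0,"z":0,"spin":0},
    {"gripper":1,"x":0,"y":0,"z":0.5,"spin":0},
    {"gripper":1,"x":0,"y":0,"z":0,"spin":0},
    {"gripper":1,"x":0,"y":0,"z":0.5,"spin":0},
    {"gripper":1,"x":0,"y":0,"z":0,"spin":0},
    {"gripper":1,"x":0,"y":0,"z":0,"spin":0},
    {"gripper":1,"x":0,"y":0,"z":0,"spin":0},
  ],
)

```text
time: 16.75
eef_pos: [0.6378, -0.1763, 0.0789]
tcp_rot: [0.048, 0.999, 0.0, 0.0]
contact_force: [0.4, -0.4, -0.2]
opening: 0.292
finger_force: 24.6
```

```bash
python3 s.py
```

```text
t 16.75 stop-frame [ -75.1 -158.4] z 78.9 ytool yaw -5.51 tilt [ 0.  0. -1.] F [ 0.4 -0.4 -0.2] q6 -1.9
```

Call:
step_arm(
  commands=[
    {"gripper":1,"x":0,"y":0,"z":0.5,"spin":0},
    {"gripper":1,"x":0,"y":0,"z":0,"spin":0},
    {"gripper":1,"x":0,"y":0,"z":0.5,"spin":0},
    {"gripper":1,"x":0,"y":0,"z":0,"spin":0},
    {"gripper":1,"x":0,"y":0,"z":0.3,"spin":0},
    {"gripper":1,"x":0,"y":0,"z":0,"spin":0},
    {"gripper":1,"x":0,"y":0,"z":0.2,"spin":0},
    {"gripper":1,"x":0,"y":0,"z":0,"spin":0},
    {"gripper":1,"x":0,"y":0,"z":0,"spin":0},
    {"gripper":1,"x":0,"y":0,"z":0,"spin":0},
  ],
)

```text
time: 17.75
eef_pos: [0.6378, -0.1763, 0.0774]
tcp_rot: [0.048, 0.999, -0.0, 0.0]
contact_force: [-0.3, -1.4, -0.3]
opening: 0.293
finger_force: 24.6
```

```bash
python3 s.py
python3 - <<'E'
from h import *
f=[];z=[]
for i in range(4): read_camera("top"); s=get_state(); f.append(s["contact_force"][2]); z.append(s["eef_pos"][2])
print(np.mean(f),np.mean(z))
E
```

```text
t 17.75 stop-frame [ -75.1 -158.4] z 77.4 ytool yaw -5.51 tilt [ 0. -0. -1.] F [-0.3 -1.4 -0.3] q6 -1.9
-0.28490054684115923 0.07733614933401822
```

Call:
step_arm(
  commands=[
    {"gripper":1,"x":0,"y":0,"z":0.3,"spin":0},
    {"gripper":1,"x":0,"y":0,"z":0,"spin":0},
    {"gripper":0.35,"x":0,"y":0,"z":0,"spin":0},
    {"gripper":0.25,"x":0,"y":0,"z":0,"spin":0},
    {"gripper":0.1,"x":0,"y":0,"z":0,"spin":0},
    {"gripper":0,"x":0,"y":0,"z":0,"spin":0},
    {"gripper":0,"x":0,"y":0,"z":0,"spin":0},
    {"gripper":0,"x":0,"y":0,"z":0,"spin":0},
    {"gripper":0,"x":0,"y":0,"z":0,"spin":0},
    {"gripper":0,"x":0,"y":0,"z":0,"spin":0},
  ],
)

```text
time: 18.95
eef_pos: [0.6378, -0.1763, 0.077]
tcp_rot: [0.048, 0.999, 0.0, -0.0]
contact_force: [0.0, -0.3, 0.4]
opening: 0.501
finger_force: 0.0
```

Call:
step_arm(
  commands=[
    {"gripper":0,"x":0,"y":0,"z":-3,"spin":0},
    {"gripper":0,"x":0,"y":0,"z":-8,"spin":0},
    {"gripper":0,"x":0,"y":0,"z":-12,"spin":0},
    {"gripper":0,"x":0,"y":0,"z":-20,"spin":0},
    {"gripper":0,"x":0,"y":0,"z":-30,"spin":0},
    {"gripper":0,"x":0,"y":0,"z":-30,"spin":0},
    {"gripper":0,"x":0,"y":0,"z":-20,"spin":0},
    {"gripper":-0.5,"x":10,"y":30,"z":0,"spin":0},
    {"gripper":-1,"x":15,"y":45,"z":0,"spin":0},
    {"gripper":-1,"x":15,"y":45,"z":0,"spin":0},
  ],
)

```text
time: 19.95
eef_pos: [0.6095, -0.0524, 0.2019]
tcp_rot: [0.049, 0.999, -0.0, 0.001]
contact_force: [0.5, 0.6, -0.5]
opening: 0.977
finger_force: 0.0
```

```bash
python3 s.py; python3 m.py 1 | grep -E "cap|rim"
```

```text
t 19.95 stop-frame [-115.1  -37.8] z 201.9 ytool yaw -5.62 tilt [ 0.003 -0.    -1.   ] F [ 0.5  0.6 -0.5] q6 -1.72
rim 610 [ 638.5 -174.5] [132.9 132.6] 84.2 z 0.0989
rim 385 [652.6 -27. ] [132.9 132.1] 84.2 z 0.0983
rim 706 [668.9 137.7] [134.9 132.8] 84.8 z 0.0987
cap 90 [267.  280.5] [128.  29.] 0.09694861942791477
cap 118 [307.4 210.1] [69. 96.] 0.0968739452326648
cap 138 [428.7 326. ] [29. 28.] 0.09393796343956318
cap 18 [ 573.1 -166.9] [ 6. 44.] 0.0884724575205722
cap 19 [603.3 140.8] [ 6. 48.] 0.08954308829690749
cap 169 [ 638.7 -176.3] [29. 29.] 0.09662641894533563
cap 82 [643.8 -27.1] [27. 26.] 0.09552763468435765
cap 31 [709.2 493.1] [117.  11.] 0.08563810186630261
```

Call:
step_arm(
  commands=[
    {"gripper":-1,"x":12,"y":20,"z":0,"spin":0},
    {"gripper":-1,"x":24,"y":40,"z":0,"spin":0},
    {"gripper":-1,"x":24,"y":40,"z":0,"spin":0},
    {"gripper":-1,"x":24,"y":40,"z":0,"spin":0},
    {"gripper":-1,"x":24,"y":40,"z":0,"spin":0},
    {"gripper":-1,"x":24,"y":40,"z":0,"spin":0},
    {"gripper":-1,"x":24,"y":40,"z":0,"spin":0},
    {"gripper":-1,"x":24,"y":40,"z":0,"spin":0},
    {"gripper":-1,"x":24,"y":40,"z":0,"spin":0},
    {"gripper":-1,"x":12,"y":20,"z":0,"spin":0},
  ],
)

```text
time: 21.05
eef_pos: [0.4281, 0.3285, 0.2015]
tcp_rot: [0.047, 0.999, 0.001, 0.001]
contact_force: [0.9, -0.6, 0.4]
opening: 1.0
finger_force: 0.0
```

Call:
step_arm(
  commands=[
    {"gripper":-1,"x":0,"y":0,"z":15,"spin":0},
    {"gripper":-1,"x":0,"y":0,"z":25,"spin":0},
    {"gripper":-1,"x":0,"y":0,"z":20,"spin":0},
    {"gripper":-1,"x":0,"y":0,"z":15,"spin":0},
    {"gripper":-1,"x":0,"y":0,"z":0,"spin":0},
    {"gripper":-1,"x":0,"y":0,"z":0,"spin":0},
    {"gripper":-1,"x":0,"y":0,"z":0,"spin":0},
    {"gripper":-1,"x":0,"y":0,"z":0,"spin":0},
    {"gripper":-1,"x":0,"y":0,"z":0,"spin":0},
    {"gripper":-1,"x":0,"y":0,"z":0,"spin":0},
  ],
)

```text
time: 22.05
eef_pos: [0.4293, 0.3262, 0.1256]
tcp_rot: [0.048, 0.999, 0.0, 0.0]
contact_force: [-0.4, 0.2, 0.6]
opening: 1.002
finger_force: 0.0
```

```bash
python3 s.py;  python3 m.py 1 | grep -E "cap|low" | grep -E "4[234][0-9].[0-9]* *3"
```

```text
t 22.05 stop-frame [-330.7  321.8] z 125.6 ytool yaw -5.5 tilt [ 0.001  0.    -1.   ] F [-0.4  0.2  0.6] q6 -1.01
cap 62 [428.9 327.5] [27. 30.] 0.0911088330194243
low 259 [429.7 324.9] [62. 60.] 0.05597839934493187
```

Aligned. I'll descend 52 mm and close.

Call:
step_arm(
  commands=[
    {"gripper":-1,"x":0,"y":0,"z":8,"spin":0},
    {"gripper":-1,"x":0,"y":0,"z":12,"spin":0},
    {"gripper":-1,"x":0,"y":0,"z":12,"spin":0},
    {"gripper":-1,"x":0,"y":0,"z":12,"spin":0},
    {"gripper":-1,"x":0,"y":0,"z":6,"spin":0},
    {"gripper":-1,"x":0,"y":0,"z":2,"spin":0},
    {"gripper":-1,"x":0,"y":0,"z":0,"spin":0},
    {"gripper":-0.5,"x":0,"y":0,"z":0,"spin":0},
    {"gripper":0,"x":0,"y":0,"z":0,"spin":0},
    {"gripper":0.1,"x":0,"y":0,"z":0,"spin":0},
  ],
)

```text
time: 23.15
eef_pos: [0.4294, 0.3262, 0.0736]
tcp_rot: [0.048, 0.999, 0.0, 0.0]
contact_force: [-0.3, 0.1, 0.2]
opening: 0.511
finger_force: 0.0
```

Call:
step_arm(
  commands=[
    {"gripper":0.2,"x":0,"y":0,"z":0,"spin":0},
    {"gripper":0.3,"x":0,"y":0,"z":0,"spin":0},
    {"gripper":0.4,"x":0,"y":0,"z":0,"spin":0},
    {"gripper":0.6,"x":0,"y":0,"z":0,"spin":0},
    {"gripper":1,"x":0,"y":0,"z":0,"spin":0},
    {"gripper":1,"x":0,"y":0,"z":0,"spin":0},
    {"gripper":1,"x":0,"y":0,"z":0,"spin":0},
    {"gripper":1,"x":0,"y":0,"z":0,"spin":0},
    {"gripper":1,"x":0,"y":0,"z":0,"spin":0},
    {"gripper":1,"x":0,"y":0,"z":0,"spin":0},
  ],
)

```text
time: 24.15
eef_pos: [0.4293, 0.3262, 0.0733]
tcp_rot: [0.048, 0.999, 0.0, 0.0]
contact_force: [-0.1, 1.2, 3.6]
opening: 0.293
finger_force: 24.6
```

```bash
python3 s.py
```

```text
t 24.15 stop-frame [-330.8  321.8] z 73.3 ytool yaw -5.51 tilt [ 0.001  0.    -1.   ] F [-0.1  1.2  3.6] q6 -1.01
```

Call:
step_arm(
  commands=[
    {"gripper":1,"x":0,"y":0,"z":-8,"spin":0},
    {"gripper":1,"x":0,"y":0,"z":-20,"spin":0},
    {"gripper":1,"x":0,"y":0,"z":-30,"spin":0},
    {"gripper":1,"x":0,"y":0,"z":-30,"spin":0},
    {"gripper":1,"x":0,"y":0,"z":-25,"spin":0},
    {"gripper":1,"x":0,"y":0,"z":-12,"spin":0},
    {"gripper":1,"x":-10,"y":-6,"z":0,"spin":0},
    {"gripper":1,"x":-20,"y":-13,"z":0,"spin":0},
    {"gripper":1,"x":-30,"y":-20,"z":0,"spin":0},
    {"gripper":1,"x":-34,"y":-22,"z":0,"spin":0},
  ],
)

```text
time: 25.15
eef_pos: [0.5164, 0.2551, 0.1955]
tcp_rot: [0.047, 0.999, -0.001, -0.002]
contact_force: [0.5, 0.1, -0.7]
opening: 0.291
finger_force: 24.6
```

Call:
step_arm(
  commands=[
    {"gripper":1,"x":-34,"y":-22,"z":0,"spin":0},
    {"gripper":1,"x":-34,"y":-22,"z":0,"spin":0},
    {"gripper":1,"x":-34,"y":-22,"z":0,"spin":0},
    {"gripper":1,"x":-30,"y":-20,"z":0,"spin":0},
    {"gripper":1,"x":-20,"y":-12,"z":0,"spin":0},
    {"gripper":1,"x":-10,"y":-6,"z":0,"spin":0},
    {"gripper":1,"x":0,"y":0,"z":0,"spin":0},
    {"gripper":1,"x":0,"y":0,"z":0,"spin":0},
    {"gripper":1,"x":0,"y":0,"z":0,"spin":0},
    {"gripper":1,"x":0,"y":0,"z":0,"spin":0},
  ],
)

```text
time: 26.15
eef_pos: [0.6672, 0.1383, 0.1981]
tcp_rot: [0.047, 0.999, 0.0, -0.0]
contact_force: [-0.7, -0.3, -0.9]
opening: 0.298
finger_force: 24.6
```

```bash
python3 s.py
python3 - <<'E'
from h import *
c=read_camera("scene");cv2.imwrite("pics/carry2.png",cv2.resize(c["color"][...,::-1][80:320,150:450],(750,600)))
E
```

```text
t 26.15 stop-frame [-75.9 157.5] z 198.1 ytool yaw -5.43 tilt [-0.  0. -1.] F [-0.7 -0.3 -0.9] q6 -1.42
```

View pics/carry2.png

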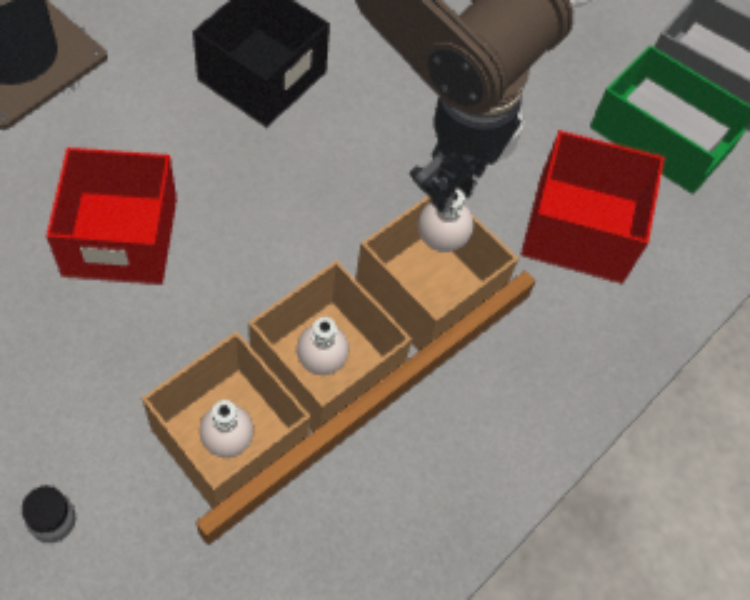

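The picture shows lamps standing at (225,430) and (323,345), and the third hanging upright at (445,225) over the left carton. Lowering the same way as before.

Call:
step_arm(
  commands=[
    {"gripper":1,"x":0,"y":0,"z":8,"spin":0},
    {"gripper":1,"x":0,"y":0,"z":14,"spin":0},
    {"gripper":1,"x":0,"y":0,"z":16,"spin":0},
    {"gripper":1,"x":0,"y":0,"z":16,"spin":0},
    {"gripper":1,"x":0,"y":0,"z":16,"spin":0},
    {"gripper":1,"x":0,"y":0,"z":16,"spin":0},
    {"gripper":1,"x":0,"y":0,"z":14,"spin":0},
    {"gripper":1,"x":0,"y":0,"z":9,"spin":0},
    {"gripper":1,"x":0,"y":0,"z":5,"spin":0},
    {"gripper":1,"x":0,"y":0,"z":2,"spin":0},
  ],
)

```text
time: 27.2
eef_pos: [0.668, 0.1372, 0.0815]
tcp_rot: [0.048, 0.999, -0.0, -0.0]
contact_force: [-0.8, -0.5, -0.8]
opening: 0.29
finger_force: 24.6
```

Call:
step_arm(
  commands=[
    {"gripper":1,"x":0,"y":0,"z":1,"spin":0},
    {"gripper":1,"x":0,"y":0,"z":0,"spin":0},
    {"gripper":1,"x":0,"y":0,"z":1,"spin":0},
    {"gripper":1,"x":0,"y":0,"z":0,"spin":0},
    {"gripper":1,"x":0,"y":0,"z":0.5,"spin":0},
    {"gripper":1,"x":0,"y":0,"z":0,"spin":0},
    {"gripper":1,"x":0,"y":0,"z":0.5,"spin":0},
    {"gripper":1,"x":0,"y":0,"z":0,"spin":0},
    {"gripper":1,"x":0,"y":0,"z":0,"spin":0},
    {"gripper":1,"x":0,"y":0,"z":0,"spin":0},
  ],
)

```text
time: 28.2
eef_pos: [0.668, 0.1372, 0.079]
tcp_rot: [0.048, 0.999, 0.0, -0.0]
contact_force: [-0.2, -0.6, -0.5]
opening: 0.291
finger_force: 24.6
```

```bash
python3 s.py
```

```text
t 28.2 stop-frame [-75.  156.6] z 79.0 ytool yaw -5.51 tilt [-0.  0. -1.] F [-0.2 -0.6 -0.5] q6 -1.42
```

Call:
step_arm(
  commands=[
    {"gripper":1,"x":0,"y":0,"z":0.5,"spin":0},
    {"gripper":1,"x":0,"y":0,"z":0,"spin":0},
    {"gripper":1,"x":0,"y":0,"z":0.5,"spin":0},
    {"gripper":1,"x":0,"y":0,"z":0,"spin":0},
    {"gripper":1,"x":0,"y":0,"z":0.5,"spin":0},
    {"gripper":1,"x":0,"y":0,"z":0,"spin":0},
    {"gripper":1,"x":0,"y":0,"z":0.3,"spin":0},
    {"gripper":1,"x":0,"y":0,"z":0,"spin":0},
    {"gripper":1,"x":0,"y":0,"z":0,"spin":0},
    {"gripper":1,"x":0,"y":0,"z":0,"spin":0},
  ],
)

```text
time: 29.2
eef_pos: [0.6682, 0.1372, 0.0775]
tcp_rot: [0.048, 0.999, -0.0, 0.0]
contact_force: [-0.3, 0.4, -0.3]
opening: 0.294
finger_force: 24.7
```

```bash
python3 s.py
```

```text
t 29.2 stop-frame [-74.9 156.6] z 77.5 ytool yaw -5.51 tilt [ 0. -0. -1.] F [-0.3  0.4 -0.3] q6 -1.42
```

Call:
step_arm(
  commands=[
    {"gripper":1,"x":0,"y":0,"z":0.3,"spin":0},
    {"gripper":1,"x":0,"y":0,"z":0,"spin":0},
    {"gripper":0.35,"x":0,"y":0,"z":0,"spin":0},
    {"gripper":0.25,"x":0,"y":0,"z":0,"spin":0},
    {"gripper":0.1,"x":0,"y":0,"z":0,"spin":0},
    {"gripper":0,"x":0,"y":0,"z":0,"spin":0},
    {"gripper":0,"x":0,"y":0,"z":0,"spin":0},
    {"gripper":0,"x":0,"y":0,"z":0,"spin":0},
    {"gripper":0,"x":0,"y":0,"z":0,"spin":0},
    {"gripper":0,"x":0,"y":0,"z":0,"spin":0},
  ],
)

```text
time: 30.2
eef_pos: [0.668, 0.1372, 0.0769]
tcp_rot: [0.048, 0.999, 0.0, -0.0]
contact_force: [0.4, 1.0, -0.0]
opening: 0.501
finger_force: 0.0
```

Call:
step_arm(
  commands=[
    {"gripper":0,"x":0,"y":0,"z":-3,"spin":0},
    {"gripper":0,"x":0,"y":0,"z":-8,"spin":0},
    {"gripper":0,"x":0,"y":0,"z":-12,"spin":0},
    {"gripper":0,"x":0,"y":0,"z":-20,"spin":0},
    {"gripper":0,"x":0,"y":0,"z":-30,"spin":0},
    {"gripper":0,"x":0,"y":0,"z":-30,"spin":0},
    {"gripper":0,"x":0,"y":0,"z":-20,"spin":0},
    {"gripper":0,"x":30,"y":20,"z":0,"spin":0},
    {"gripper":0,"x":40,"y":25,"z":0,"spin":0},
    {"gripper":0,"x":40,"y":25,"z":0,"spin":0},
  ],
)

```text
time: 31.2
eef_pos: [0.5648, 0.218, 0.2017]
tcp_rot: [0.049, 0.999, 0.0, 0.001]
contact_force: [0.5, 0.3, 0.8]
opening: 0.5
finger_force: 0.0
```

Call:
step_arm(
  commands=[
    {"gripper":0,"x":40,"y":25,"z":0,"spin":0},
    {"gripper":0,"x":20,"y":12,"z":0,"spin":0},
    {"gripper":0,"x":10,"y":6,"z":0,"spin":0},
    {"gripper":0,"x":0,"y":0,"z":0,"spin":0},
    {"gripper":0,"x":0,"y":0,"z":0,"spin":0},
    {"gripper":0,"x":0,"y":0,"z":0,"spin":0},
    {"gripper":0,"x":0,"y":0,"z":0,"spin":0},
    {"gripper":0,"x":0,"y":0,"z":0,"spin":0},
    {"gripper":0,"x":0,"y":0,"z":0,"spin":0},
    {"gripper":0,"x":0,"y":0,"z":0,"spin":0},
  ],
)

```text
time: 32.2
eef_pos: [0.4999, 0.2668, 0.1998]
tcp_rot: [0.048, 0.999, -0.0, -0.0]
contact_force: [-0.8, 0.8, 0.6]
opening: 0.501
finger_force: 0.0
```

```bash
python3 s.py; python3 m.py 1 | grep -E "cap|rim|low"
python3 - <<'E'
from h import *
c=read_camera("scene");cv2.imwrite("pics/end.png",cv2.resize(c["color"][...,::-1][80:320,150:450],(750,600)))
E
```

```text
t 32.2 stop-frame [-254.8  269.4] z 199.8 ytool yaw -5.53 tilt [-0. -0. -1.] F [-0.8  0.8  0.6] q6 -1.16
rim 1364 [ 645.6 -101.5] [281.4 134. ] 84.5 z 0.099
rim 696 [668.6 137.1] [133.6 133.1] 84.6 z 0.0987
cap 469 [275.  227.1] [143. 143.] 0.09699687469512375
cap 19 [ 573.3 -166.7] [ 7. 50.] 0.08947255046289015
cap 17 [587.3 -22.8] [ 6. 50.] 0.09233472130610698
cap 15 [603.6 144.9] [ 6. 45.] 0.09100548129897312
cap 167 [ 637.7 -176.5] [29. 27.] 0.09680595359355282
cap 163 [641.8 -26.4] [30. 27.] 0.09688864037441025
cap 157 [667.7 137.6] [31. 29.] 0.09698013396555516
cap 27 [711.7 493.5] [121.  12.] 0.08803881161863636
low 528 [275.5 226.6] [142. 143.] 0.05589562825885541
low 27 [ 381.8 -137.6] [37. 34.] 0.05577419044536591
low 267 [569.6 373.6] [77. 75.] 0.04892340550051588
low 470 [ 570.5 -381.5] [52. 49.] 0.05599391395392028
low 39 [ 573.4 -169.2] [ 7. 59.] 0.05553206044118575
low 35 [587.4 -22.8] [ 7. 57.] 0.05517459954899384
low 40 [654.1  75.2] [116.  19.] 0.05483421835497859
low 37 [603.9 144.6] [ 7. 59.] 0.05571572514777956
low 384 [ 638.1 -178.1] [62. 61.] 0.05589502252272238
low 349 [642.5 -26.2] [63. 58.] 0.055904307221704475
low 354 [667.4 136.6] [62. 59.] 0.055991524249265234
```

View pics/end.png

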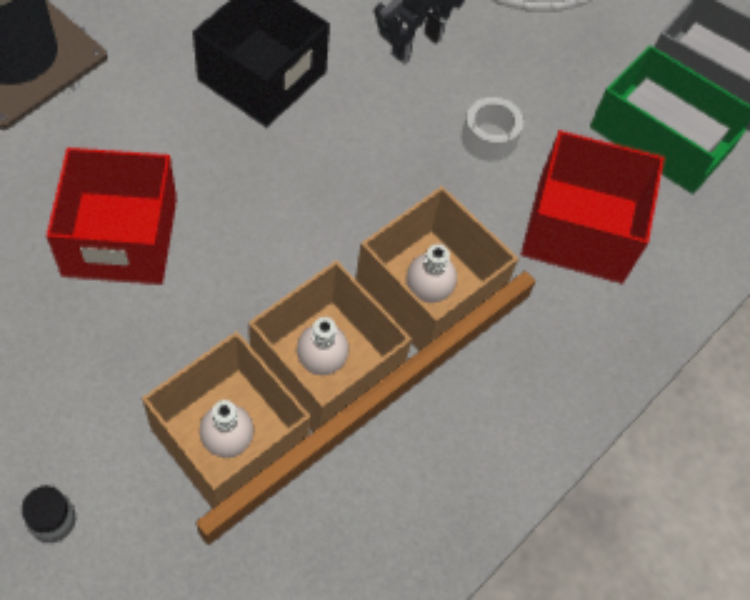

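The picture shows lamps standing cap up at (225,430), (323,345) and (432,275), one in each carton. All three cartons are against the stop, and the tape and jar haven't moved. Handing in.

```bash
python3 -c "
from plant import *
print(sign_off())"
```

```text
the job is handed in; nothing more can be done
None
```

The job is handed in (the hand-in returned no verdict): all three cartons are square against the stop with one lamp standing cap up in each, and the tape roll and screw jar are where they were, at 32 s of the allowed 72 s.

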